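# Load key stubs into the tuning plank and cam-lock them

## Task

Load the tuning plank: slide the three bronze key stubs one at a time, without lifting them off the plank, in through the open bay and along the channel - the longest first and hard up against the end stop, then the middle one, then the shortest - so that they stand end to end without gaps. Then swing the cam lever round until the cam pins the row firmly. Feel your way and force nothing (keep your pushes to about 10 N), and leave the other things where they lie.

Things in the scene. Friction and masses are not known exactly. Their poses are not given: they have to be found in the camera images.
- plank: Polished ironwood plank, fixed, 260 mm deep (x), 440 mm long (y), 30 mm thick. Origin: centre of the underside. Its open near part (plank x below 30 mm) is level with the floor of a 42 mm wide channel along y, centre line at plank x = 65 mm, between rails 14 mm high and 14 mm wide with lips reaching 5 mm inward over the stubs' feet, 10.5 to 14 mm above the top. Far rail: y -195 to +44 mm.
- bay (a point): Middle of the bay, on the channel's centre line at the plank's top (plank 65, 6, 30 mm). From y = -34 to +48 mm the near rail is missing: stubs slide in here towards +x, foot under the far rail's lip, until they meet the far rail (inner face plank x = 86 mm), then along -y under both lips. Grip a stub across its ridge, fingertips 16 mm or more above the plank, clear of the rails.
- near_rail_end (a point): Inner corner of the near rail where the bay begins (plank 44, -34, 30 mm). The near rail runs from y = -34 to -195 mm, inner face x = 44 mm, outer face x = 30 mm; its last 13 mm are flared and have no lip.
- stop_zone (a point): Where the face of the end stop stands at its nearest, on the channel's centre line (plank 65, -125, 30 mm): a steel block 24 mm high with a sprung felt-faced buffer (15 N per mm, 4 mm travel). It is set by hand for each job, 0 to 8 mm farther along -y, and is not tracked: find its face by feel. With long and middle stubs home, the empty space before the open cam is 45 to 53 mm; stubs left short leave too little.
- stub_long: Aged bronze key stub, the longest of three: 72 mm long (its y), T-section: foot 40 mm wide (its x), 8 mm high, under a ridge 24 mm wide, 28 mm high in all. Ends flat and square; either way round. About 0.46 kg; friction on the plank about 0.6. Origin: centre of the underside. Starts loose on the plank's near part, y within 0.3 rad of the channel; which stub is where varies.
- stub_mid: Aged bronze key stub, the middle of three: 56 mm long (its y), T-section: foot 40 mm wide (its x), 8 mm high, under a ridge 24 mm wide, 28 mm high in all. Ends flat and square; either way round. About 0.36 kg; friction on the plank about 0.6. Origin: centre of the underside. Starts loose on the plank's near part, y within 0.3 rad of the channel; which stub is where varies.
- stub_short: Aged bronze key stub, the shortest of three: 42 mm long (its y), T-section: foot 40 mm wide (its x), 8 mm high, under a ridge 24 mm wide, 28 mm high in all. Ends flat and square; either way round. About 0.27 kg; friction on the plank about 0.6. Origin: centre of the underside. Starts loose on the plank's near part, y within 0.3 rad of the channel; which stub is where varies.
- lever: Cam lever on an upright pivot. Origin: on the pivot axis at the plank's top (plank 70, 63, 30 mm). Its yaw on the plank is the lever angle: 0 open (starts 0 to 0.25 rad), grows anticlockwise from above, limit 2.6; its knob lies 60 degrees from its x towards its y. Under it the cam, a steel disc of 46 mm diameter, 2 to 20 mm above the top, centred 8 mm from the pivot on its y: open, its face is at plank y = 48 mm.
- lever_knob (a point): Centre of the lever's upright wooden knob, 70 mm from the pivot: 18 mm diameter, 32 to 61 mm above the plank's top (this point 46 mm), over the lever's arm. Grip it from above, fingertips 35 mm or more above the top. The lever stays where left (friction 0.15 N m) and bites between about 0.9 and 2 rad, depending on the stop; then 6 to 9 N across it at the knob, felt while turning, pins the row.
- pitch_pipe: Brass pitch pipe, a tube 75 mm long and 16 mm thick with a square collar, lying on the plank's right-hand (-y) end. Origin: underside. Leave alone.
- cymbal_a: Small bronze cengceng cymbal, 74 mm across, 24 mm high, lying dome up on the plank's near left corner. Origin: underside centre. Leave alone.
- cymbal_b: Its twin, lying on the table left of the plank. Origin: underside centre. Leave alone.
- bamboo: Bamboo resonator section, a tube 65 mm across and 130 mm tall, standing on the table far left of the plank. Origin: underside centre. Leave alone.
- scraper: Soot-blackened steel scraper with a wooden handle, 220 mm long, lying on the table right of the plank. Leave alone.
- mallet: Wooden mallet, head 60 mm across, handle 190 mm, lying on the table right of the plank. Leave alone.
- file: Flat steel file with a wooden handle, 250 mm long, lying on the table left of the plank. Leave alone.
Things that resemble listed ones, but are neither listed nor needed, are in the scene too. Leave any green, purple or turquoise look-alike of the stub_short alone.

How it is judged:
On the way, in this order (a step that is already met when the one before it is completed fails the run):
1. the longest stub is in the channel, at its stop end (x of stub_long in the frame of plank between 0.0615 and 0.0685 m and angle between the y axis of stub_long and the y axis of plank, either way round below 0.06 rad and y of stub_long in the frame of plank below -0.084 m), for 0.1 s.
2. the middle stub is in the channel, up against the longest (all of step 1 and x of stub_mid in the frame of plank between 0.0615 and 0.0685 m and angle between the y axis of stub_mid and the y axis of plank, either way round below 0.06 rad and horizontal distance between stub_long and stub_mid below 0.068 m and y of stub_mid in the frame of plank above -0.05 m), for 0.1 s.
3. the shortest stub is in the channel, behind the middle one (all of step 1 and x of stub_mid in the frame of plank between 0.0615 and 0.0685 m and angle between the y axis of each of stub_mid, stub_short and the y axis of plank, either way round below 0.06 rad and x of stub_short in the frame of plank between 0.0615 and 0.0685 m and horizontal distance between stub_long and stub_mid below 0.068 m and y of stub_short in the frame of plank above 0 m and horizontal distance between stub_mid and stub_short below 0.057 m), for 0.1 s.
At the end, for the whole second after the job is handed in: All three stubs in line in the channel (3.5 mm, 0.06 rad), longest at the stop end, then middle, then shortest, gaps under 2 mm; the lever's cam pressing on the shortest with over 10 N, which only a row home against the stop can carry; all at rest (all of step 1 and x of stub_mid in the frame of plank between 0.0615 and 0.0685 m and angle between the y axis of each of stub_mid, stub_short and the y axis of plank, either way round below 0.06 rad and x of stub_short in the frame of plank between 0.0615 and 0.0685 m and y of stub_mid in the frame of plank above -0.05 m and y of stub_short in the frame of plank above 0 m and horizontal distance between stub_long and stub_mid below 0.066 m and horizontal distance between stub_mid and stub_short below 0.051 m and contact force between lever and stub_short above 10 N and linear speed of each of stub_long, stub_mid, stub_short below 0.01 m/s and angular speed of lever below 0.05 rad/s); the robot touches nothing.
It fails at once if a stub lifted off the plank (more than 12 mm) (z of any of stub_long, stub_mid, stub_short in the frame of plank above 0.042 m).
It fails at once if before the cam is on the row: a stub rammed against the stop or its neighbour with more than 30 N, or against the plank's rails with more than 60 N (contact force between lever and stub_short below 4 N and ((y of stub_long in the frame of plank below -0.075 m and x of stub_long in the frame of plank above 0.055 m and contact force between plank and stub_long above 30 N) or contact force between stub_long and stub_mid above 30 N or contact force between stub_mid and stub_short above 30 N or contact force between plank and stub_long above 60 N or contact force between plank and stub_mid above 60 N or contact force between plank and stub_short above 60 N)).
It fails at once if the cam overtightened: more than 60 N on the shortest stub (contact force between lever and stub_short above 60 N).
It fails at once if a bystander (pitch pipe, cymbals, bamboo, scraper, mallet, file) moved by more than 15 mm (distance of any of pitch_pipe, cymbal_a, cymbal_b, bamboo, scraper, mallet, file from where it was at the start of the episode above 0.015 m).
It also fails if it takes over 72 s, if anything falls off the work surface, if the arm or the gripper's body presses on something with over 40 N, if the wrist force passes 120 N, or if a joint passes its speed limit or range.

## Robot

A 7-joint arm with a two-finger parallel gripper is mounted at the origin on the work surface. World frame = base frame: x ahead of the robot, y to its left, z up, the work surface at z = 0. Lengths are in m, angles in rad, forces in N, time in s.
With the tool pointing down it reaches from about 0.4 to 0.85 m from the base axis. Payload 10.4 kg.
Tool frame: the origin (TCP) lies between the finger pads; the fingertips stand 11 mm ahead of it and the grasp point (between the pads) lies 8 mm behind it; z points along the fingers, y is the direction in which the jaws open and shut (so a half turn about z gives the same grasp; the last joint's range is limited). The gripper opens to 87 mm and grips with 3 to 60 N. Pads are 19 mm wide; open, the fingers measure 117 mm over their backs; the gripper's body (75 mm by 190 mm) begins 51 mm behind the grasp point.
Start: joints at [-1.318, 0.332, -0.065, 1.46, 0.022, 1.35, -0.088], TCP at [0.17, 0.601, 0.234] pointing down, gripper open.
Joint ranges: [-2.6, 2.6], [-0.5, 2.12], [-1.47, 1.34], [0.16, 2.42], [-1.27, 4.41], [0.06, 2.06], [-2.6, 2.6]. Speed limits (rad/s): [2.22, 2.22, 2.79, 2.79, 3.14, 3.14, 3.14].

## Interface

Orientations are given as a unit quaternion [x, y, z, w].
In Python, from bench import r, eyes gives the robot as it stands.
- The arm moves only by the shell command python3 -m inch 'ROWS' [FORCE]. ROWS is a JSON object of lists of equal length, an entry for each row: "translation": the shift along the world's x, y, z scaled (see below), a list of three; "rot": the turn, a rotation vector about the world's x, y, z scaled (see below), a list of three; "jaw": the finger opening in mm, from 0 to 87. In form: {"translation": [[tx, ty, tz], ...], "rot": [[ax, ay, az], ...], "jaw": [jaw, ...]}. A call has 1 to 20 rows; each row is the pose to reach, as a shift and turn from the pose measured when the call began; what a row does not reach only later rows make up. The controller multiplies each number of a shift by 100 mm and each number of a turn by 60 degrees. A row lasts 1/10 s, in which the tool goes at most 50 mm and 8.59 degrees, less where a joint would pass 70% of its speed; a pose out of reach is approached as far as the arm can. A call with a number of a shift or a turn outside -1 to 1 is refused whole. A call with a gripper value outside its range is refused whole. The fingers move at their own pace and stop on an object; FORCE is the grip in N (left out, the last holds). Time passes only in rows, so rows that repeat a pose let the fingers close. It gives the time, the measured TCP pose, the force and the opening at its end, in the units of the state.
- r.read_state(): the state, without advancing time (a new reading comes with each control period).
- eyes.camera(name): name is "scene" or "top" or "wrist"; returns the picture (420x560x3 uint8, blue, green, red); there is no depth.
- eyes.calibration(name): a dict with "fx", "fy", "cx", "cy" (pixels), "distortion" ([k1, k2, p1, p2, k3] as OpenCV has them; the pictures are not rectified), "R" (3x3) and "t" (3): a world point X has camera coordinates R X + t; the wrist camera has in their place "hand_eye" (4x4, takes a point from camera to tool coordinates, whose origin is the TCP and whose axes are the flange's). Camera axes: x right, y down, z forward; pixel columns grow to the right and rows downward; lengths in m; the calibration is good to about 2 mm. A picture is of the moment at which its call begins: read the wrist's pose just before it. calibration takes no time and is no camera call.
- r.close_job(): hands the job in, once; it reports no verdict.
The state is a dict: "time": time; "joint_positions": joint angles; "joint_vel": joint speeds; "joint_torque": joint torques, N m; "ee_pos": TCP position; "eef_rot": TCP orientation; "ft_force": force on the tool from outside, world axes, zero at the start; "torque": the same for the moment, N m; "width": finger opening in m.
Only numpy, scipy, OpenCV 4.12 (cv2) and the standard library are available. Lean on these libraries where they do the work, as an engineer would, in place of code of your own. Each camera call takes 0.05 s, during which the arm holds its last target. There are 200 camera calls.

## Working session

There is one attempt and no reset: what is moved stays moved. The work goes in short steps, Python scripts to look and compute and a shell command to move; the robot and the scene stay as the last step left them, time stands still between calls to the robot, and variables do not carry over. Pictures are saved under pics/ and viewed, about 8 in all and at most 12, crops included, and the job is handed in when it is done.

```bash
ls; mkdir -p pics; python3 - <<'E'
from bench import r, eyes
import cv2
s=r.read_state(); print(s)
for n in("top","scene"):
    cv2.imwrite(f"pics/{n}0.png",eyes.camera(n)); print(n,eyes.calibration(n))
print(eyes.calibration("wrist"))
E
```

```text
pics
{'time': 0.0, 'joint_positions': array([-1.31761353,  0.33285637, -0.06471425,  1.46097658,  0.02161247,
        1.34989706, -0.08852257]), 'joint_vel': array([-1.54658959e-04,  1.90292155e-04, -6.40123678e-04,  2.14630470e-03,
        2.75473512e-04,  3.80441226e-04,  8.81828351e-05]), 'joint_torque': array([-2.75783659e-04, -6.23248529e+01,  2.47785717e-02, -3.89922881e+01,
       -6.12023799e-02,  3.93768889e-02,  1.69224568e-04]), 'ee_pos': array([0.17008399, 0.6010097 , 0.23274681]), 'eef_rot': array([ 1.37447186e-01,  9.90508835e-01, -7.18012458e-04, -6.12131115e-05]), 'ft_force': array([ 0.2361716 ,  0.23276009, -0.021317  ]), 'torque': array([-0.0543777 ,  0.03011325, -0.00800125]), 'width': 0.08728207895836354}
top {'fx': 416.77959487142203, 'fy': 416.77959487142203, 'cx': 284.11185847271975, 'cy': 204.64444712689897, 'distortion': array([-0.01045251,  0.        ,  0.        ,  0.        ,  0.        ]), 'R': array([[-0.02541681, -0.99931202, -0.02700864],
       [-0.98777477,  0.02926169, -0.15311678],
       [ 0.15380176,  0.02278671, -0.98783895]]), 't': array([0.071
[... 269 characters left out ...]
10286],
       [ 0.40219139,  0.66010013, -0.63443668],
       [-0.35001701, -0.52945793, -0.77276283]]), 't': array([ 0.36080773, -0.18608541,  1.91481972])}
{'fx': 324.16655464950884, 'fy': 324.16655464950884, 'cx': 281.03621257848255, 'cy': 203.85749006585044, 'distortion': array([0.01151731, 0.        , 0.        , 0.        , 0.        ]), 'hand_eye': array([[-6.99465917e-04, -9.69233475e-01, -2.46142198e-01,
         6.78846554e-02],
       [ 9.99999474e-01, -8.62463015e-04,  5.54405039e-04,
        -5.20627710e-04],
       [-7.49636465e-04, -2.46141681e-01,  9.69233569e-01,
        -1.50556062e-01],
       [ 0.00000000e+00,  0.00000000e+00,  0.00000000e+00,
         1.00000000e+00]])}
```

View pics/top0.png

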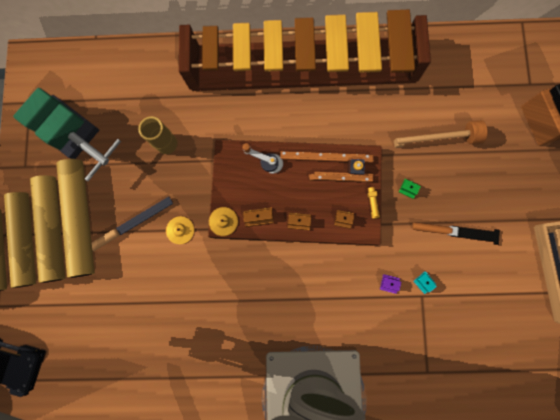

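View pics/scene0.png

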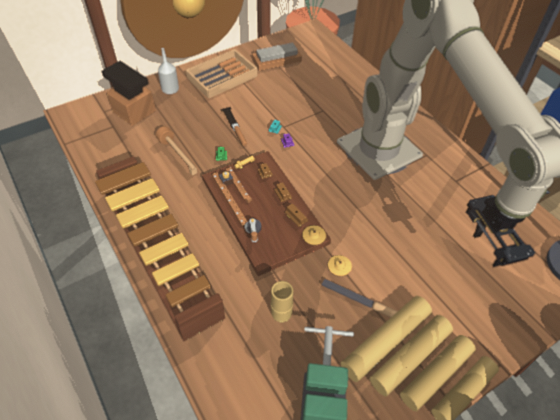

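Top view: plank corners at about (214,139), (382,147), (381,244), (209,237). The stubs are at about (258,216), (299,221) and (345,218), and the lever is at (270,160). I'll rectify to the plank's top plane and enlarge.

```bash
cat > h.py <<'E'
import numpy as np, cv2
from bench import r, eyes
from scipy.spatial.transform import Rotation as Ro
def cam(name, st=None):
    c=eyes.calibration(name)
    K=np.array([[c["fx"],0,c["cx"]],[0,c["fy"],c["cy"]],[0,0,1]]); D=np.array(c["distortion"])
    if name=="wrist":
        T=np.eye(4); T[:3,:3]=Ro.from_quat(st["eef_rot"]).as_matrix(); T[:3,3]=st["ee_pos"]
        T=np.linalg.inv(T@c["hand_eye"]); return K,D,T[:3,:3],T[:3,3]
    return K,D,np.array(c["R"]),np.array(c["t"])
def px2w(C,px,z):
    K,D,R,t=C
    u=cv2.undistortPoints(np.array(px,float).reshape(-1,1,2),K,D).reshape(-1,2)
    d=np.c_[u,np.ones(len(u))]@R; o=-R.T@t
    return o+d*((z-o[2])/d[:,2])[:,None]
def w2px(C,P):
    K,D,R,t=C
    return cv2.projectPoints(np.array(P,float).reshape(-1,3),cv2.Rodrigues(R)[0],t,K,D)[0].reshape(-1,2)
def ortho(img,C,z,x0,x1,y0,y1,s):
    "s px/m; image up = +x, left = +y"
    X=np.arange(x1,x0,-1/s); Y=np.arange(y1,y0,-1/s)
    g=np.array([[(x,y,z) for y in Y] for x in X]).reshape(-1,3)
    m=w2px(C,g).reshape(len(X),len(Y),2).astype(np.float32)
    return cv2.remap(img,m[...,0],m[...,1],cv2.INTER_CUBIC)
E
python3 - <<'E'
from h import *
C=cam("top"); p=px2w(C,[(214,139),(382,147),(381,244),(209,237),(258,216),(299,221),(345,218),(270,160),(246,147)],.03); print(p.round(3))
E
```

```text
[[ 0.666  0.24   0.03 ]
 [ 0.629 -0.201  0.03 ]
 [ 0.376 -0.183  0.03 ]
 [ 0.406  0.253  0.03 ]
 [ 0.457  0.127  0.03 ]
 [ 0.441  0.022  0.03 ]
 [ 0.445 -0.096  0.03 ]
 [ 0.604  0.093  0.03 ]
 [ 0.641  0.155  0.03 ]]
```

```bash
python3 -m inch '{"translation":[[0.27,-0.48,0],[0.55,-0.95,0],[0.55,-0.95,0]],"rot":[[0,0,-0.11],[0,0,-0.22],[0,0,-0.22]],"jaw":[87,87,87]}'
python3 -m inch '{"translation":[[0.27,-0.48,0],[0.55,-0.95,0],[0.55,-0.95,0]],"rot":[[0,0,-0.11],[0,0,-0.22],[0,0,-0.22]],"jaw":[87,87,87]}'
python3 -m inch '{"translation":[[0.27,-0.48,0],[0.55,-0.95,0],[0.55,-0.95,0]],"rot":[[0,0,-0.11],[0,0,-0.22],[0,0,-0.22]],"jaw":[87,87,87]}'
python3 -m inch '{"translation":[[0.27,-0.48,0],[0.55,-0.95,0],[0.55,-0.95,0]],"rot":[[0,0,-0.11],[0,0,-0.22],[0,0,-0.22]],"jaw":[87,87,87]}'
python3 -m inch '{"translation":[[0.27,-0.48,0],[0.55,-0.95,0],[0.55,-0.95,0]],"rot":[[0,0,-0.11],[0,0,-0.22],[0,0,-0.22]],"jaw":[87,87,87]}'
python3 -m inch '{"translation":[[0.27,-0.48,0],[0.55,-0.95,0],[0.55,-0.95,0],[0.55,-0.95,0]],"rot":[[0,0,-0.11],[0,0,-0.22],[0,0,-0.22],[0,0,-0.22]],"jaw":[87,87,87,87]}'
python3 - <<'E'
from h import *
s=r.read_state(); im=eyes.camera("wrist"); cv2.imwrite("pics/w1raw.png",im)
np.save("pics/s1.npy",np.r_[s["ee_pos"],s["eef_rot"]])
print(s["joint_positions"].round(2),s["ft_force"])
C=cam("wrist",s); o=ortho(im,C,.03,.36,.68,-.22,.26,1600)
cv2.imwrite("pics/w1.png",o); print(o.shape)
E
```

```text
time: 0.4
ee_pos: [0.2293, 0.5016, 0.2327]
eef_rot: [0.255, 0.967, -0.001, 0.001]
ft_force: [0.4, 0.9, 0.7]
width: 0.0872
time: 0.7
ee_pos: [0.2873, 0.4024, 0.2327]
eef_rot: [0.369, 0.929, -0.002, 0.001]
ft_force: [0.6, 0.4, -0.5]
width: 0.0871
time: 1.0
ee_pos: [0.3447, 0.3033, 0.2327]
eef_rot: [0.477, 0.879, -0.002, 0.001]
ft_force: [-1.7, 0.2, 1.5]
width: 0.087
time: 1.3
ee_pos: [0.4018, 0.2043, 0.2329]
eef_rot: [0.578, 0.816, -0.002, 0.001]
ft_force: [-1.0, 1.0, 0.9]
width: 0.0872
time: 1.6
ee_pos: [0.4587, 0.1051, 0.2331]
eef_rot: [0.671, 0.742, -0.002, 0.002]
ft_force: [0.0, 1.2, -0.5]
width: 0.0869
time: 2.0
ee_pos: [0.5145, 0.008, 0.2329]
eef_rot: [0.752, 0.659, -0.003, 0.002]
ft_force: [-0.8, 0.2, -0.1]
width: 0.087
[-0.65  0.08  0.58  1.78 -0.04  1.3  -0.2 ] [-0.84796649  0.23390822 -0.09906883]
(513, 768, 3)
```

View pics/w1.png

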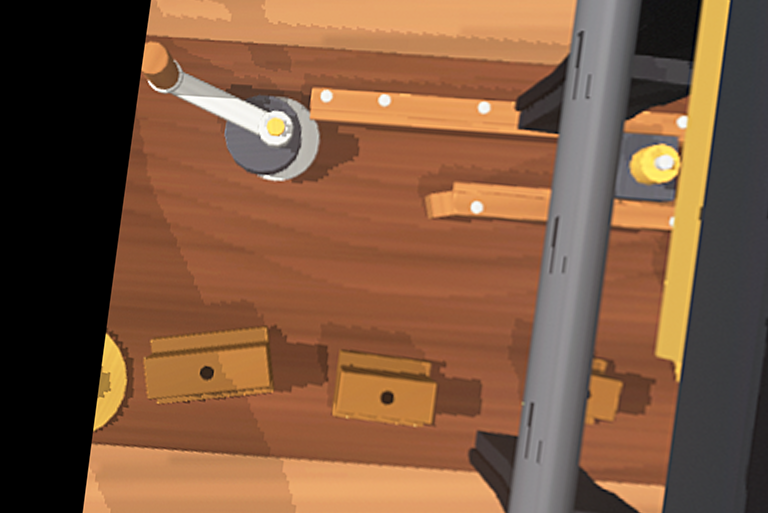

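```bash
python3 - <<'E'
from h import *
v=np.load("pics/s1.npy"); s=dict(ee_pos=v[:3],eef_rot=v[3:]); im=cv2.imread("pics/w1raw.png"); C=cam("wrist",s)
print((-C[2].T@C[3]).round(3))
a=ortho(im,C,.044,.54,.64,-.07,.09,4500); b=ortho(im,C,.058,.405,.485,-.02,.18,4000)
print(a.shape,b.shape)
o=np.zeros((600,800,3),np.uint8); 
a=a[:,:720]; 
a=cv2.resize(a,None,fx=.62,fy=.62,interpolation=cv2.INTER_AREA); o[:a.shape[0],:a.shape[1]]=a
b=b[:600-a.shape[0]+0]; o[280:280+min(320,b.shape[0]),:b.shape[1]]=b[:320]
cv2.imwrite("pics/c1.png",o); print(a.shape)
E
```

```text
[0.522 0.075 0.383]
(450, 720, 3) (320, 800, 3)
(279, 446, 3)
```

View pics/c1.png

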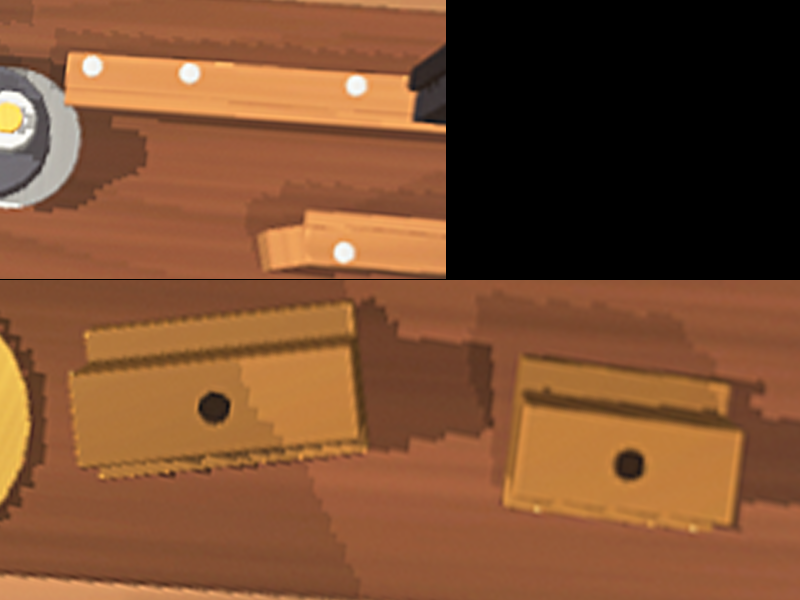

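Plank origin is about (0.519, 0.028) with yaw −0.063. The long stub is at (0.4533, 0.1265) with yaw about +0.105, and the mid at (0.4388, 0.0228) with yaw about −0.11. I'll go over the long stub.

```bash
python3 -m inch '{"translation":[[-0.3,0.5,-0.3],[-0.61,1,-0.6],[-0.61,1,-0.8],[-0.61,1,-0.8]],"rot":[[0,0,0.1],[0,0,0.226],[0,0,0.226],[0,0,0.226]],"jaw":[65,65,65,65]}'
python3 - <<'E'
from h import *
s=r.read_state(); print(s["ee_pos"], 2*np.arctan2(s["eef_rot"][1],s["eef_rot"][0])-np.pi/2)
im=eyes.camera("wrist"); C=cam("wrist",s); o=ortho(im,C,.058,.40,.52,.05,.2,4000); cv2.imwrite("pics/w2.png",o); print(o.shape)
E
```

```text
time: 2.45
ee_pos: [0.4478, 0.1147, 0.149]
eef_rot: [0.665, 0.747, -0.005, -0.0]
ft_force: [0.1, -0.9, -0.6]
width: 0.0674
[0.44776155 0.11471376 0.14899847] 0.1169306517245221
(480, 601, 3)
```

View pics/w2.png

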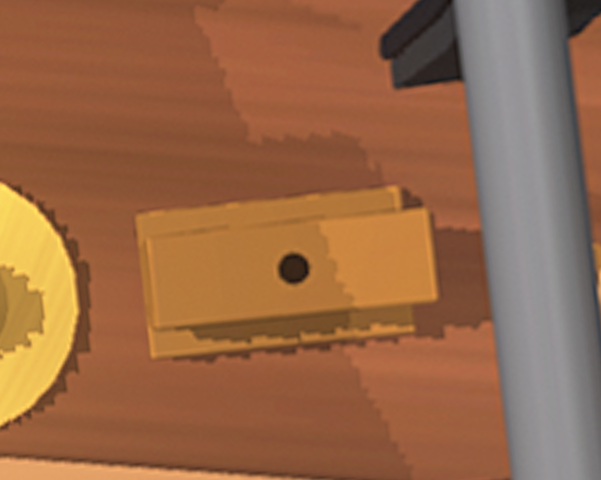

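The hole is at (293,268), so the stub centre is (0.453, 0.1267) with yaw 0.103, which agrees with the first measurement. Descend and grip.

```bash
python3 -m inch '{"translation":[[0.05,0.12,-0.3],[0.05,0.12,-0.6],[0.05,0.12,-0.8],[0.05,0.12,-0.91],[0.05,0.12,-0.91]],"rot":[[0,0,-0.013],[0,0,-0.013],[0,0,-0.013],[0,0,-0.013],[0,0,-0.013]],"jaw":[65,65,65,65,65]}'
python3 -m inch '{"translation":[[0,0,0],[0,0,0],[0,0,0],[0,0,0],[0,0,0]],"rot":[[0,0,0],[0,0,0],[0,0,0],[0,0,0],[0,0,0]],"jaw":[15,15,15,15,15]}' 15
```

```text
time: 3.0
ee_pos: [0.4548, 0.1248, 0.0597]
eef_rot: [0.671, 0.742, -0.005, 0.001]
ft_force: [0.6, 0.5, 0.3]
width: 0.0654
time: 3.5
ee_pos: [0.455, 0.1249, 0.0601]
eef_rot: [0.671, 0.742, -0.005, 0.001]
ft_force: [-0.4, 1.3, 0.2]
width: 0.0326
```

```bash
python3 -m inch '{"translation":[[0,0,-0.02],[0,0,-0.02],[0,0,-0.02],[0,0,-0.02]],"rot":[[0,0,0],[0,0,0],[0,0,0],[0,0,0]],"jaw":[15,15,15,15]}' 15
```

```text
time: 3.9
ee_pos: [0.4549, 0.1249, 0.058]
eef_rot: [0.671, 0.742, -0.005, 0.001]
ft_force: [-0.4, 0.5, 1.7]
width: 0.0235
```

```bash
python3 -m inch '{"translation":[[0.12,-0.08,0],[0.24,-0.17,0],[0.36,-0.26,0],[0.48,-0.36,0],[0.6,-0.47,0],[0.72,-0.57,0],[0.72,-0.57,0]],"rot":[[0,0,-0.03],[0,0,-0.06],[0,0,-0.09],[0,0,-0.12],[0,0,-0.14],[0,0,-0.156],[0,0,-0.156]],"jaw":[15,15,15,15,15,15,15]}'
```

```text
time: 4.6
ee_pos: [0.529, 0.065, 0.058]
eef_rot: [0.73, 0.683, -0.005, 0.002]
ft_force: [3.5, -3.3, 1.6]
width: 0.0239
```

```bash
python3 -m inch '{"translation":[[0.06,-0.12,0],[0.12,-0.24,0],[0.18,-0.34,0],[0.18,-0.34,0]],"rot":[[0,0,0],[0,0,0.003],[0,0,0.003],[0,0,0.003]],"jaw":[15,15,15,15]}'
python3 -m inch '{"translation":[[0.1,-0.006,0],[0.2,-0.012,0],[0.28,-0.018,0],[0.28,-0.018,0]],"rot":[[0,0,0],[0,0,0],[0,0,0],[0,0,0]],"jaw":[15,15,15,15]}'
python3 - <<'E'
from h import *
s=r.read_state(); im=eyes.camera("wrist"); C=cam("wrist",s)
print(s["ee_pos"],s["ft_force"],2*np.arctan2(s["eef_rot"][1],s["eef_rot"][0])-np.pi/2)
o=ortho(im,C,.044,.5,.64,-.08,.1,4000); cv2.imwrite("pics/w3.png",o); print(o.shape)
E
```

```text
time: 5.0
ee_pos: [0.5476, 0.0294, 0.058]
eef_rot: [0.73, 0.684, -0.005, 0.002]
ft_force: [1.4, -1.9, -0.4]
width: 0.0241
time: 5.4
ee_pos: [0.576, 0.0277, 0.0579]
eef_rot: [0.73, 0.684, -0.005, 0.002]
ft_force: [0.6, 1.2, 2.0]
width: 0.0239
[0.57602248 0.02773235 0.05794498] [0.64248669 1.19114676 1.9964431 ] -0.06462509271612604
(560, 720, 3)
```

View pics/w3.png

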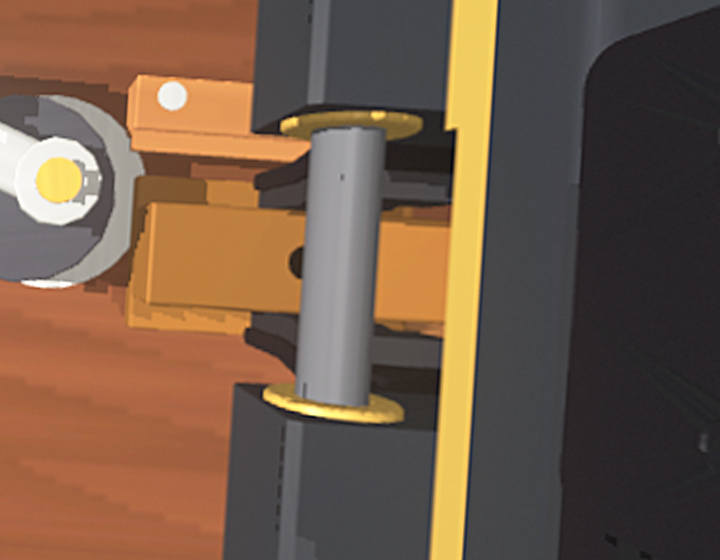

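```bash
python3 -m inch '{"translation":[[0.02,-0.001,0],[0.04,-0.002,0],[0.06,-0.003,0],[0.07,-0.004,0],[0.07,-0.004,0]],"rot":[[0,0,0],[0,0,0],[0,0,0],[0,0,0],[0,0,0]],"jaw":[15,15,15,15,15]}'
python3 -m inch '{"translation":[[0.007,0,0],[0.014,0,0],[0.014,0,0]],"rot":[[0,0,0],[0,0,0],[0,0,0]],"jaw":[15,15,15]}'
python3 -m inch '{"translation":[[0.005,0,0],[0.01,0,0],[0.01,0,0]],"rot":[[0,0,0],[0,0,0],[0,0,0]],"jaw":[15,15,15]}'
```

```text
time: 5.95
ee_pos: [0.5818, 0.0275, 0.0579]
eef_rot: [0.73, 0.684, -0.006, 0.002]
ft_force: [-5.8, 2.0, 6.0]
width: 0.0239
time: 6.25
ee_pos: [0.5821, 0.0275, 0.0579]
eef_rot: [0.73, 0.684, -0.006, 0.001]
ft_force: [-7.8, 0.5, 7.4]
width: 0.0236
time: 6.55
ee_pos: [0.5821, 0.0275, 0.0579]
eef_rot: [0.729, 0.684, -0.007, 0.0]
ft_force: [-6.5, -0.1, 8.4]
width: 0.0238
```

```bash
python3 -m inch '{"translation":[[0,0,0.006],[0,0,0.006]],"rot":[[0,0,0],[0,0,0]],"jaw":[15,15]}'
python3 -m inch '{"translation":[[0.007,0,0.002],[0.014,0,0.002],[0.014,0,0.002]],"rot":[[0,0,0],[0,0,0],[0,0,0]],"jaw":[15,15,15]}'
python3 -c "
from h import *
print(r.read_state())"
```

```text
time: 6.75
ee_pos: [0.582, 0.0276, 0.0581]
eef_rot: [0.729, 0.684, -0.007, 0.0]
ft_force: [-0.4, -0.4, -3.3]
width: 0.0241
time: 7.05
ee_pos: [0.5835, 0.0276, 0.0581]
eef_rot: [0.729, 0.684, -0.007, 0.0]
ft_force: [-0.4, 0.7, -3.6]
width: 0.0237
{'time': 7.05, 'joint_positions': array([-0.53833178,  0.44381318,  0.50304333,  1.77244299, -0.23709085,
        0.99834925, -0.00902397]), 'joint_vel': array([-5.05530227e-05, -2.51079291e-04,  7.87676681e-04,  1.95708833e-03,
       -3.51088923e-04, -5.58799456e-05, -9.10093874e-04]), 'joint_torque': array([ 1.23975481e-02, -5.90060878e+01,  9.57213610e+00, -3.39112973e+01,
        3.78686265e-03,  1.40308239e-01,  9.04626941e-03]), 'ee_pos': array([0.58354836, 0.02760503, 0.05812482]), 'eef_rot': array([ 7.29435985e-01,  6.84010810e-01, -7.22070664e-03,  4.65320577e-04]), 'ft_force': array([-0.4463117 ,  0.70777251, -3.61441074]), 'torque': array([-0.11404099,  0.04154375,  0.03694589]), 'width': 0.023675232909261136}
```

```bash
python3 -m inch '{"translation":[[0.007,0,0],[0.014,0,0],[0.014,0,0]],"rot":[[0,0,0],[0,0,0],[0,0,0]],"jaw":[15,15,15]}'
python3 -m inch '{"translation":[[0.007,0,0],[0.014,0,0],[0.014,0,0]],"rot":[[0,0,0],[0,0,0],[0,0,0]],"jaw":[15,15,15]}'
python3 -m inch '{"translation":[[0.005,0,0],[0.01,0,0],[0.01,0,0]],"rot":[[0,0,0],[0,0,0],[0,0,0]],"jaw":[15,15,15]}'
```

```text
time: 7.35
ee_pos: [0.5851, 0.0276, 0.0581]
eef_rot: [0.729, 0.684, -0.007, 0.001]
ft_force: [0.2, 0.7, -4.5]
width: 0.0239
time: 7.65
ee_pos: [0.5861, 0.0276, 0.058]
eef_rot: [0.729, 0.684, -0.007, 0.0]
ft_force: [-3.5, 0.4, -1.5]
width: 0.024
time: 7.95
ee_pos: [0.5862, 0.0276, 0.058]
eef_rot: [0.73, 0.684, -0.008, -0.001]
ft_force: [-8.1, 0.4, 3.7]
width: 0.0235
```

```bash
python3 -m inch '{"translation":[[-0.012,0,0.003],[-0.012,0,0.003]],"rot":[[0,0,0],[0,0,0]],"jaw":[15,15]}'
python3 -m inch '{"translation":[[-0.003,-0.04,0],[-0.006,-0.09,0],[-0.009,-0.14,0],[-0.012,-0.2,0],[-0.015,-0.25,0],[-0.015,-0.25,0]],"rot":[[0,0,0],[0,0,0],[0,0,0],[0,0,0],[0,0,0],[0,0,0]],"jaw":[15,15,15,15,15,15]}'
```

```text
time: 8.15
ee_pos: [0.5853, 0.0276, 0.0584]
eef_rot: [0.73, 0.684, -0.008, -0.0]
ft_force: [-0.5, -0.3, -5.2]
width: 0.0235
time: 8.75
ee_pos: [0.5837, 0.0012, 0.0584]
eef_rot: [0.73, 0.683, -0.008, -0.0]
ft_force: [0.7, -1.1, -4.3]
width: 0.0238
```

```bash
python3 -m inch '{"translation":[[-0.004,-0.06,0],[-0.008,-0.13,0],[-0.012,-0.2,0],[-0.016,-0.26,0],[-0.018,-0.3,0],[-0.018,-0.3,0]],"rot":[[0,0,0],[0,0,0],[0,0,0],[0,0,0],[0,0,0],[0,0,0]],"jaw":[15,15,15,15,15,15]}'
python3 -m inch '{"translation":[[-0.003,-0.05,0],[-0.006,-0.1,0],[-0.009,-0.15,0],[-0.013,-0.2,0],[-0.015,-0.25,0],[-0.015,-0.25,0]],"rot":[[0,0,0],[0,0,0],[0,0,0],[0,0,0],[0,0,0],[0,0,0]],"jaw":[15,15,15,15,15,15]}'
```

```text
time: 9.35
ee_pos: [0.5819, -0.0297, 0.0585]
eef_rot: [0.73, 0.683, -0.008, -0.0]
ft_force: [-0.6, -0.1, -3.6]
width: 0.0234
time: 9.95
ee_pos: [0.5802, -0.0558, 0.0585]
eef_rot: [0.731, 0.683, -0.008, 0.0]
ft_force: [-0.0, -1.5, -3.9]
width: 0.024
```

```bash
python3 -m inch '{"translation":[[-0.002,-0.03,0],[-0.004,-0.06,0],[-0.005,-0.08,0],[-0.005,-0.08,0]],"rot":[[0,0,0],[0,0,0],[0,0,0],[0,0,0]],"jaw":[15,15,15,15]}'
python3 -m inch '{"translation":[[-0.001,-0.01,0],[-0.001,-0.02,0],[-0.002,-0.03,0],[-0.002,-0.03,0]],"rot":[[0,0,0],[0,0,0],[0,0,0],[0,0,0]],"jaw":[15,15,15,15]}'
```

```text
time: 10.35
ee_pos: [0.5796, -0.0643, 0.0584]
eef_rot: [0.731, 0.682, -0.008, 0.0]
ft_force: [-0.5, -1.2, -4.3]
width: 0.0238
time: 10.75
ee_pos: [0.5793, -0.0674, 0.0584]
eef_rot: [0.731, 0.682, -0.009, 0.0]
ft_force: [-0.9, 0.3, -4.6]
width: 0.0233
```

```bash
python3 -m inch '{"translation":[[-0.001,-0.01,0],[-0.001,-0.015,0],[-0.001,-0.015,0]],"rot":[[0,0,0],[0,0,0],[0,0,0]],"jaw":[15,15,15]}'
python3 -m inch '{"translation":[[-0.001,-0.01,0],[-0.001,-0.015,0],[-0.001,-0.015,0]],"rot":[[0,0,0],[0,0,0],[0,0,0]],"jaw":[15,15,15]}'
```

```text
time: 11.05
ee_pos: [0.5792, -0.0691, 0.0584]
eef_rot: [0.731, 0.682, -0.009, 0.0]
ft_force: [-0.9, 0.5, -3.5]
width: 0.0235
time: 11.35
ee_pos: [0.5791, -0.0707, 0.0584]
eef_rot: [0.731, 0.682, -0.009, 0.0]
ft_force: [-0.6, 0.4, -3.5]
width: 0.0236
```

```bash
python3 -m inch '{"translation":[[-0.001,-0.01,0],[-0.001,-0.015,0],[-0.001,-0.015,0]],"rot":[[0,0,0],[0,0,0],[0,0,0]],"jaw":[15,15,15]}'
```

```text
time: 11.65
ee_pos: [0.579, -0.0724, 0.0584]
eef_rot: [0.731, 0.682, -0.009, 0.0]
ft_force: [-0.2, 0.1, -4.8]
width: 0.0242
```

```bash
python3 -m inch '{"translation":[[-0.001,-0.01,0],[-0.001,-0.015,0],[-0.001,-0.015,0]],"rot":[[0,0,0],[0,0,0],[0,0,0]],"jaw":[15,15,15]}'
```

```text
time: 11.95
ee_pos: [0.579, -0.0732, 0.0585]
eef_rot: [0.731, 0.682, -0.008, -0.0]
ft_force: [-0.7, 3.1, -3.2]
width: 0.0238
```

```bash
python3 -m inch '{"translation":[[-0.001,-0.01,0],[-0.001,-0.012,0],[-0.001,-0.012,0]],"rot":[[0,0,0],[0,0,0],[0,0,0]],"jaw":[15,15,15]}'
```

```text
time: 12.25
ee_pos: [0.579, -0.0734, 0.0585]
eef_rot: [0.731, 0.683, -0.008, -0.0]
ft_force: [-1.6, 5.4, -1.5]
width: 0.0239
```

```bash
python3 -m inch '{"translation":[[-0.001,-0.012,-0.002],[-0.001,-0.012,-0.004],[0,-0.012,-0.004]],"rot":[[0,0,0],[0,0,0],[0,0,0]],"jaw":[15,15,15]}'
python3 -m inch '{"translation":[[0,0,0],[0,0,0],[0,0,0],[0,0,0],[0,0,0],[0,0,0.05],[0,0,0.4],[0,0,0.8],[0,0,0.8]],"rot":[[0,0,0],[0,0,0],[0,0,0],[0,0,0],[0,0,0],[0,0,0],[0,0,0],[0,0,0],[0,0,0]],"jaw":[50,50,50,50,50,50,50,50,50]}'
```

```text
time: 12.55
ee_pos: [0.579, -0.0734, 0.0583]
eef_rot: [0.73, 0.683, -0.008, -0.001]
ft_force: [-3.2, 6.6, 0.5]
width: 0.0234
time: 13.45
ee_pos: [0.5819, -0.0741, 0.1439]
eef_rot: [0.731, 0.683, -0.004, 0.002]
ft_force: [0.5, 0.5, 0.1]
width: 0.0497
```

```bash
python3 -m inch '{"translation":[[-0.5,0.1,0.3],[-1,0.2,0.6],[-1,0.2,0.6],[-1,0.2,0.6]],"rot":[[0,0,0],[0,0,0],[0,0,0],[0,0,0]],"jaw":[60,60,60,60]}'
python3 - <<'E'
from h import *
s=r.read_state(); im=eyes.camera("wrist"); C=cam("wrist",s)
print(s["ee_pos"],2*np.arctan2(s["eef_rot"][1],s["eef_rot"][0])-np.pi/2)
o=ortho(im,C,.058,.39,.61,-.15,.11,3000); cv2.imwrite("pics/w4.png",o); print(o.shape)
E
```

```text
time: 13.85
ee_pos: [0.4813, -0.0538, 0.2057]
eef_rot: [0.731, 0.683, -0.002, 0.002]
ft_force: [0.6, 0.1, -0.2]
width: 0.0594
[ 0.48127085 -0.05375193  0.20565286] -0.06749127462431725
(660, 780, 3)
```

View pics/w4.png

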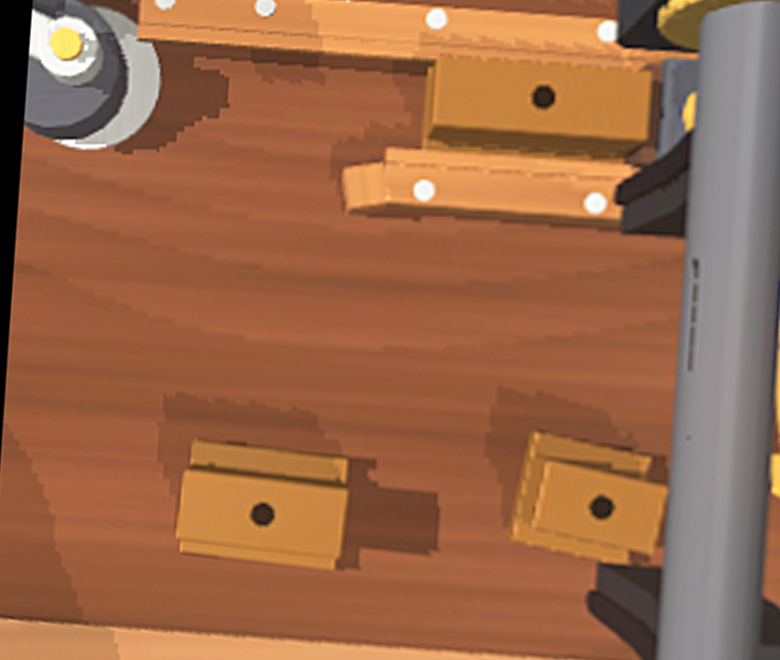

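The long stub is home. The mid's hole is at (262,514), giving (0.4387, 0.0227) and yaw −0.115. The short's hole is at (601,508), giving (0.4407, −0.0903) and yaw about −0.21. I'll fetch the mid.

```bash
python3 -m inch '{"translation":[[-0.21,0.38,-0.3],[-0.42,0.76,-0.6],[-0.42,0.76,-0.8],[-0.42,0.76,-0.8]],"rot":[[0,0,-0.02],[0,0,-0.046],[0,0,-0.046],[0,0,-0.046]],"jaw":[50,50,50,50]}'
```

```text
time: 14.3
ee_pos: [0.4382, 0.0226, 0.1219]
eef_rot: [0.746, 0.666, -0.006, 0.001]
ft_force: [0.5, -0.1, -0.4]
width: 0.0506
```

```bash
python3 -m inch '{"translation":[[0,0,-0.3],[0,0,-0.55],[0,0,-0.64],[0,0,-0.64]],"rot":[[0,0,0],[0,0,0],[0,0,0],[0,0,0]],"jaw":[45,45,45,45]}'
python3 -m inch '{"translation":[[0,0,0],[0,0,0],[0,0,0],[0,0,0],[0,0,0],[0,0,0]],"rot":[[0,0,0],[0,0,0],[0,0,0],[0,0,0],[0,0,0],[0,0,0]],"jaw":[15,15,15,15,15,15]}' 15
```

```text
time: 14.7
ee_pos: [0.4385, 0.0216, 0.0576]
eef_rot: [0.746, 0.665, -0.007, 0.001]
ft_force: [-0.2, 0.0, -0.2]
width: 0.0453
time: 15.3
ee_pos: [0.4391, 0.0218, 0.0584]
eef_rot: [0.746, 0.665, -0.006, 0.001]
ft_force: [-0.8, -1.2, 6.3]
width: 0.0236
```

```bash
python3 -m inch '{"translation":[[0.15,0.01,0.004],[0.3,0.02,0.004],[0.45,0.04,0.004],[0.6,0.06,0.004],[0.75,0.07,0.004],[0.9,0.08,0.004],[1,0.08,0.004],[1,0.08,0.004]],"rot":[[0,0,0.01],[0,0,0.02],[0,0,0.03],[0,0,0.04],[0,0,0.048],[0,0,0.048],[0,0,0.048],[0,0,0.048]],"jaw":[15,15,15,15,15,15,15,15]}'
```

```text
time: 16.1
ee_pos: [0.5397, 0.0297, 0.0586]
eef_rot: [0.729, 0.684, -0.006, 0.001]
ft_force: [0.7, 0.4, -2.8]
width: 0.024
```

```bash
python3 -m inch '{"translation":[[0.1,-0.005,0],[0.2,-0.01,0],[0.3,-0.015,0],[0.38,-0.02,0],[0.43,-0.02,0],[0.43,-0.02,0]],"rot":[[0,0,0],[0,0,0],[0,0,0],[0,0,0],[0,0,0],[0,0,0]],"jaw":[15,15,15,15,15,15]}'
python3 -m inch '{"translation":[[0.008,0,0],[0.016,0,0],[0.024,0,0],[0.024,0,0]],"rot":[[0,0,0],[0,0,0],[0,0,0],[0,0,0]],"jaw":[15,15,15,15]}'
```

```text
time: 16.7
ee_pos: [0.5833, 0.0276, 0.0585]
eef_rot: [0.73, 0.684, -0.006, 0.002]
ft_force: [0.4, 0.1, -2.3]
width: 0.024
time: 17.1
ee_pos: [0.5857, 0.0276, 0.0584]
eef_rot: [0.73, 0.684, -0.006, 0.002]
ft_force: [0.1, 0.3, -3.6]
width: 0.0239
```

```bash
python3 -m inch '{"translation":[[-0.008,-0.05,0],[-0.012,-0.1,0],[-0.016,-0.15,0],[-0.02,-0.2,0],[-0.022,-0.25,0],[-0.024,-0.28,0],[-0.024,-0.28,0]],"rot":[[0,0,0],[0,0,0],[0,0,0],[0,0,0],[0,0,0],[0,0,0],[0,0,0]],"jaw":[15,15,15,15,15,15,15]}'
python3 -m inch '{"translation":[[-0.001,-0.01,0],[-0.002,-0.02,0],[-0.003,-0.035,0],[-0.003,-0.035,0]],"rot":[[0,0,0],[0,0,0],[0,0,0],[0,0,0]],"jaw":[15,15,15,15]}'
```

```text
time: 17.8
ee_pos: [0.5832, -0.0012, 0.0585]
eef_rot: [0.73, 0.684, -0.006, 0.002]
ft_force: [-0.1, -0.5, -1.9]
width: 0.0239
time: 18.2
ee_pos: [0.5829, -0.0049, 0.0585]
eef_rot: [0.73, 0.684, -0.006, 0.002]
ft_force: [0.4, 0.8, -2.3]
width: 0.0235
```

```bash
python3 -m inch '{"translation":[[-0.001,-0.01,0],[-0.001,-0.015,0],[-0.001,-0.015,0]],"rot":[[0,0,0],[0,0,0],[0,0,0]],"jaw":[15,15,15]}'
```

```text
time: 18.5
ee_pos: [0.5828, -0.0065, 0.0585]
eef_rot: [0.73, 0.683, -0.006, 0.002]
ft_force: [-0.5, -0.3, -2.3]
width: 0.024
```

```bash
python3 -m inch '{"translation":[[-0.001,-0.01,0],[-0.001,-0.015,0],[-0.001,-0.015,0]],"rot":[[0,0,0],[0,0,0],[0,0,0]],"jaw":[15,15,15]}'
```

```text
time: 18.8
ee_pos: [0.5827, -0.008, 0.0585]
eef_rot: [0.73, 0.684, -0.006, 0.002]
ft_force: [0.4, -0.1, -3.3]
width: 0.0237
```

```bash
python3 -m inch '{"translation":[[-0.001,-0.01,0],[-0.001,-0.015,0],[-0.001,-0.015,0]],"rot":[[0,0,0],[0,0,0],[0,0,0]],"jaw":[15,15,15]}'
```

```text
time: 19.1
ee_pos: [0.5827, -0.0083, 0.0585]
eef_rot: [0.73, 0.684, -0.006, 0.001]
ft_force: [0.8, 4.6, -2.9]
width: 0.0241
```

```bash
python3 -m inch '{"translation":[[-0.001,-0.01,0],[-0.001,-0.013,0],[-0.001,-0.013,0]],"rot":[[0,0,0],[0,0,0],[0,0,0]],"jaw":[15,15,15]}'
```

```text
time: 19.4
ee_pos: [0.5827, -0.0084, 0.0586]
eef_rot: [0.729, 0.684, -0.005, 0.001]
ft_force: [0.4, 7.0, -2.2]
width: 0.0238
```

```bash
python3 -m inch '{"translation":[[-0.001,-0.01,0],[-0.001,-0.013,0],[-0.001,-0.013,0]],"rot":[[0,0,0],[0,0,0],[0,0,0]],"jaw":[15,15,15]}'
```

```text
time: 19.7
ee_pos: [0.5827, -0.0084, 0.0586]
eef_rot: [0.729, 0.684, -0.005, 0.0]
ft_force: [0.1, 5.9, -2.4]
width: 0.024
```

```bash
python3 -m inch '{"translation":[[0,0,-0.002],[0,0,-0.002],[0,0,-0.002],[0,0,-0.002],[0,0,-0.002],[0,0,0.05],[0,0,0.4],[0,0,0.7],[-0.3,-0.2,0.7]],"rot":[[0,0,0],[0,0,0],[0,0,0],[0,0,0],[0,0,0],[0,0,0],[0,0,0],[0,0,0],[0,0,0]],"jaw":[50,50,50,50,50,50,50,50,50]}'
```

```text
time: 20.6
ee_pos: [0.557, -0.026, 0.133]
eef_rot: [0.728, 0.686, -0.001, 0.003]
ft_force: [-0.1, -0.1, 0.7]
width: 0.05
```

```bash
python3 -m inch '{"translation":[[-0.4,-0.25,0],[-0.8,-0.5,0],[-1,-0.63,0],[-1,-0.63,0]],"rot":[[0,0,-0.07],[0,0,-0.144],[0,0,-0.144],[0,0,-0.144]],"jaw":[50,50,50,50]}'
python3 -c "
from h import *
s=r.read_state();d=np.array([.4407,-.0903,.058])-s['ee_pos'];print(d, -.21-(2*np.arctan2(s['eef_rot'][1],s['eef_rot'][0])-np.pi/2))"
```

```text
time: 21.0
ee_pos: [0.4548, -0.091, 0.1334]
eef_rot: [0.778, 0.628, -0.001, 0.002]
ft_force: [1.0, 0.8, 0.7]
width: 0.0501
[-0.01409022  0.00068809 -0.07540376] 0.003393140162269742
```

```bash
python3 -m inch '{"translation":[[-0.14,0.01,-0.1],[-0.14,0.01,-0.4],[-0.14,0.01,-0.65],[-0.14,0.01,-0.75],[-0.14,0.01,-0.75]],"rot":[[0,0,0],[0,0,0],[0,0,0],[0,0,0],[0,0,0]],"jaw":[45,45,45,45,45]}'
python3 -m inch '{"translation":[[0,0,0.005],[0,0,0.005],[0,0,0.005],[0,0,0.005],[0,0,0.005],[0,0,0.005]],"rot":[[0,0,0],[0,0,0],[0,0,0],[0,0,0],[0,0,0],[0,0,0]],"jaw":[15,15,15,15,15,15]}' 15
```

```text
time: 21.5
ee_pos: [0.4405, -0.0899, 0.0577]
eef_rot: [0.778, 0.628, -0.002, 0.002]
ft_force: [-0.3, 0.1, 0.9]
width: 0.0448
time: 22.1
ee_pos: [0.4412, -0.0898, 0.0589]
eef_rot: [0.778, 0.628, -0.001, 0.002]
ft_force: [0.2, 1.0, 7.5]
width: 0.0239
```

```bash
python3 -m inch '{"translation":[[0.07,0.13,0.007],[0.15,0.27,0.007],[0.22,0.4,0.007],[0.3,0.54,0.007],[0.37,0.67,0.007],[0.45,0.81,0.007],[0.5,0.9,0.007],[0.5,0.9,0.007]],"rot":[[0,0,0.02],[0,0,0.04],[0,0,0.06],[0,0,0.08],[0,0,0.1],[0,0,0.12],[0,0,0.14],[0,0,0.14]],"jaw":[15,15,15,15,15,15,15,15]}'
python3 -c "
from h import *
s=r.read_state();d=np.array([.54,.0482,0])-s['ee_pos'];print(d, -.0645-(2*np.arctan2(s['eef_rot'][1],s['eef_rot'][0])-np.pi/2))"
```

```text
time: 22.9
ee_pos: [0.492, 0.0018, 0.0596]
eef_rot: [0.729, 0.684, -0.001, 0.002]
ft_force: [-0.7, -1.0, -2.5]
width: 0.0238
[ 0.04804157  0.04643539 -0.05957542] -0.0013654591147476136
```

```bash
python3 -m inch '{"translation":[[0.12,0.12,-0.003],[0.24,0.24,-0.003],[0.36,0.36,-0.003],[0.48,0.464,-0.003],[0.48,0.464,-0.003]],"rot":[[0,0,0],[0,0,0],[0,0,0],[0,0,0],[0,0,0]],"jaw":[15,15,15,15,15]}'
python3 -c "
from h import *
s=r.read_state();print(np.array([.5855,.0455,0])-s['ee_pos'],s['ft_force'])"
```

```text
time: 23.4
ee_pos: [0.5409, 0.0491, 0.0593]
eef_rot: [0.729, 0.685, -0.001, 0.003]
ft_force: [-0.0, 0.2, -3.2]
width: 0.0237
[ 0.04459812 -0.00359616 -0.05925387] [-0.04932665  0.15770934 -3.19524382]
```

```bash
python3 -m inch '{"translation":[[0.08,-0.008,-0.002],[0.16,-0.016,-0.002],[0.24,-0.022,-0.002],[0.3,-0.028,-0.002],[0.3,-0.028,-0.002]],"rot":[[0,0,0],[0,0,0],[0,0,0],[0,0,0],[0,0,0]],"jaw":[15,15,15,15,15]}'
python3 -m inch '{"translation":[[0.04,-0.003,0],[0.08,-0.006,0],[0.12,-0.008,0],[0.135,-0.008,0],[0.135,-0.008,0]],"rot":[[0,0,0],[0,0,0],[0,0,0],[0,0,0],[0,0,0]],"jaw":[15,15,15,15,15]}'
```

```text
time: 23.9
ee_pos: [0.5717, 0.0456, 0.0591]
eef_rot: [0.729, 0.685, -0.001, 0.003]
ft_force: [1.4, -0.7, -0.7]
width: 0.0236
time: 24.4
ee_pos: [0.5856, 0.0448, 0.0591]
eef_rot: [0.729, 0.685, -0.001, 0.003]
ft_force: [-0.2, -0.5, -1.9]
width: 0.0237
```

```bash
python3 -m inch '{"translation":[[0.007,-0.005,0],[0.006,-0.015,0],[0.006,-0.02,0],[0.006,-0.02,0]],"rot":[[0,0,0],[0,0,0],[0,0,0],[0,0,0]],"jaw":[15,15,15,15]}'
```

```text
time: 24.8
ee_pos: [0.5862, 0.0427, 0.0591]
eef_rot: [0.729, 0.685, -0.001, 0.003]
ft_force: [-0.1, 0.7, -2.1]
width: 0.024
```

```bash
python3 -m inch '{"translation":[[-0.001,-0.01,0],[-0.001,-0.015,0],[-0.001,-0.015,0]],"rot":[[0,0,0],[0,0,0],[0,0,0]],"jaw":[15,15,15]}'
```

```text
time: 25.1
ee_pos: [0.5862, 0.0423, 0.0592]
eef_rot: [0.729, 0.685, -0.0, 0.003]
ft_force: [-0.0, 6.1, -2.2]
width: 0.024
```

```bash
python3 -m inch '{"translation":[[-0.001,-0.01,0],[-0.001,-0.013,0],[-0.001,-0.013,0]],"rot":[[0,0,0],[0,0,0],[0,0,0]],"jaw":[15,15,15]}'
```

```text
time: 25.4
ee_pos: [0.5861, 0.0423, 0.0592]
eef_rot: [0.728, 0.685, 0.0, 0.002]
ft_force: [1.0, 7.3, -1.3]
width: 0.0235
```

```bash
python3 -m inch '{"translation":[[0,-0.01,-0.004],[0,-0.01,-0.004],[0,-0.005,-0.004],[0,-0.005,-0.004],[0,-0.005,-0.004],[0,0,0.05],[0,0,0.4],[0,0,0.8],[0,-0.3,1],[0,-0.5,1]],"rot":[[0,0,0],[0,0,0],[0,0,0],[0,0,0],[0,0,0],[0,0,0],[0,0,0],[0,0,0],[0,0,0],[0,0,0]],"jaw":[15,15,50,50,50,50,50,50,50,50]}'
python3 - <<'E'
from h import *
s=r.read_state(); im=eyes.camera("wrist"); C=cam("wrist",s)
print(s["ee_pos"],s["ft_force"],2*np.arctan2(s["eef_rot"][1],s["eef_rot"][0])-np.pi/2, (-C[2].T@C[3]).round(3))
o=ortho(im,C,.058,.53,.68,-.06,.18,3300); cv2.imwrite("pics/w5.png",o); print(o.shape)
E
```

```text
time: 26.4
ee_pos: [0.588, -0.0094, 0.1633]
eef_rot: [0.729, 0.685, 0.003, 0.004]
ft_force: [-0.1, -0.8, 0.2]
width: 0.0495
[ 0.58798847 -0.00937812  0.16330861] [-0.13402012 -0.77796425  0.15512462] -0.06152536841254297 [0.589 0.057 0.314]
(496, 792, 3)
```

View pics/w5.png

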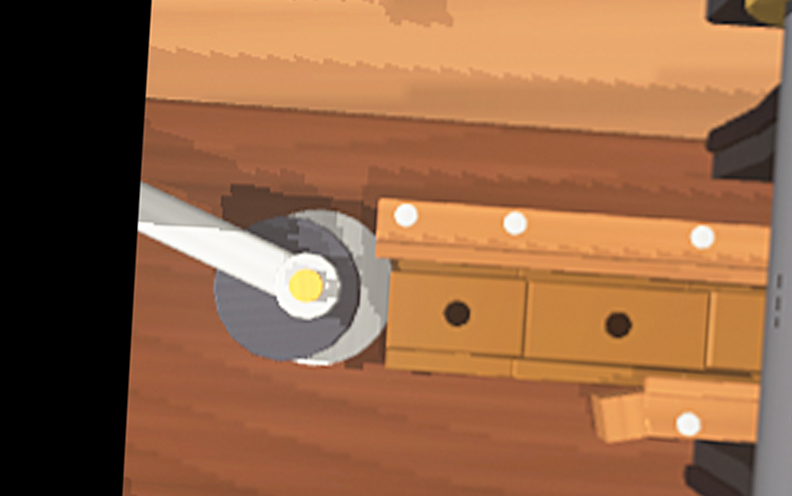

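The row is tight and straight (joints at columns about 525 and 710). The pivot is at about (0.5935, 0.0863) and the arm direction about 64.5° in world, so the knob should be at (0.6236, 0.1495). I'll move above it.

```bash
python3 -m inch '{"translation":[[0.09,0.45,0],[0.18,0.95,0],[0.18,0.95,0],[0.18,0.95,0]],"rot":[[0,0,-0.07],[0,0,-0.14],[0,0,-0.14],[0,0,-0.14]],"jaw":[50,50,50,50]}'
python3 -c "
from h import *
s=r.read_state();print(np.array([.6236,.1495,.079])-s['ee_pos'])
im=eyes.camera('wrist');C=cam('wrist',s);o=ortho(im,C,.091,.56,.68,.06,.2,4000);cv2.imwrite('pics/w6.png',o);print(o.shape,(-C[2].T@C[3]).round(3))"
```

```text
time: 26.85
ee_pos: [0.6048, 0.0832, 0.1616]
eef_rot: [0.777, 0.629, 0.001, 0.004]
ft_force: [-0.0, -1.3, -0.1]
width: 0.05
[ 0.01883794  0.06630601 -0.08257233]
(480, 560, 3) [0.616 0.149 0.312]
```

View pics/w6.png

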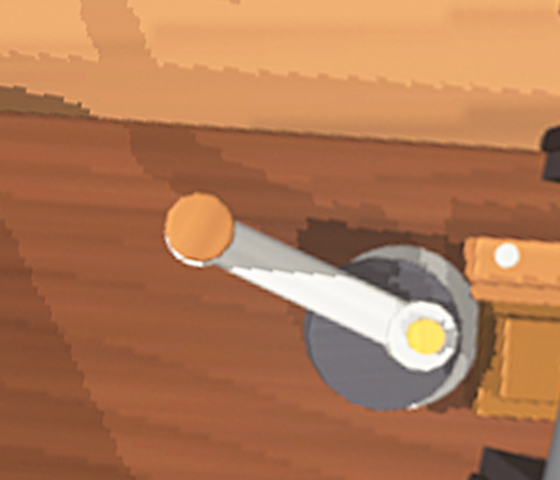

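The knob's top is at (199,228), giving (0.623, 0.150), which agrees. Descend and grip gently.

```bash
python3 -m inch '{"translation":[[0.09,0.33,0],[0.18,0.67,-0.2],[0.18,0.67,-0.5],[0.18,0.67,-0.82],[0.18,0.67,-0.82]],"rot":[[0,0,0],[0,0,0],[0,0,0],[0,0,0],[0,0,0]],"jaw":[45,45,45,45,45]}'
python3 -m inch '{"translation":[[0,0,0],[0,0,0],[0,0,0],[0,0,0],[0,0,0],[0,0,0]],"rot":[[0,0,0],[0,0,0],[0,0,0],[0,0,0],[0,0,0],[0,0,0]],"jaw":[10,10,10,10,10,10]}' 15
```

```text
time: 27.4
ee_pos: [0.6201, 0.146, 0.0757]
eef_rot: [0.778, 0.628, -0.003, 0.004]
ft_force: [-0.7, 0.1, -0.0]
width: 0.0451
time: 28.0
ee_pos: [0.6214, 0.1464, 0.077]
eef_rot: [0.778, 0.628, -0.002, 0.004]
ft_force: [2.9, 0.9, 5.9]
width: 0.0173
```

```bash
cat > arc.py <<'E'
from h import *
import sys
s=r.read_state(); P=s["ee_pos"][:2]-np.array([.5935,.0863]); print(np.hypot(*P).round(4),np.degrees(np.arctan2(P[1],P[0])).round(1),s["joint_positions"][6].round(2))
a=float(sys.argv[1]); n=int(sys.argv[2])
for k in range(1,n+1):
    f=np.radians(a*k); M=np.array([[np.cos(f),-np.sin(f)],[np.sin(f),np.cos(f)]]); print(a*k,((M@P-P)*10).round(3).tolist(),round(a*k/60,3))
E
python3 arc.py 5 8
```

```text
0.0663 65.1 -0.35
5.0 [-0.053, 0.022] 0.083
10.0 [-0.109, 0.039] 0.167
15.0 [-0.165, 0.052] 0.25
20.0 [-0.223, 0.059] 0.333
25.0 [-0.28, 0.062] 0.417
30.0 [-0.338, 0.059] 0.5
35.0 [-0.395, 0.051] 0.583
40.0 [-0.452, 0.039] 0.667
```

```bash
python3 -m inch '{"translation":[[-0.053,0.022,0.02],[-0.109,0.039,0.02],[-0.165,0.052,0.02],[-0.223,0.059,0.02],[-0.223,0.059,0.02]],"rot":[[0,0,0.083],[0,0,0.167],[0,0,0.25],[0,0,0.333],[0,0,0.333]],"jaw":[10,10,10,10,10]}' 15
python3 arc.py 5 8
```

```text
time: 28.5
ee_pos: [0.5974, 0.1521, 0.0775]
eef_rot: [0.657, 0.754, -0.002, 0.004]
ft_force: [0.7, 0.1, -10.2]
width: 0.0175
0.0659 86.6 -0.05
5.0 [-0.057, 0.001] 0.083
10.0 [-0.115, -0.003] 0.167
15.0 [-0.172, -0.012] 0.25
20.0 [-0.227, -0.026] 0.333
25.0 [-0.282, -0.045] 0.417
30.0 [-0.334, -0.069] 0.5
35.0 [-0.384, -0.097] 0.583
40.0 [-0.432, -0.129] 0.667
```

```bash
python3 -m inch '{"translation":[[-0.057,0.001,-0.007],[-0.115,-0.003,-0.009],[-0.172,-0.012,-0.009],[-0.227,-0.026,-0.009],[-0.282,-0.045,-0.009],[-0.334,-0.069,-0.009],[-0.384,-0.097,-0.009],[-0.432,-0.129,-0.009],[-0.432,-0.129,-0.009]],"rot":[[0,0,0.083],[0,0,0.167],[0,0,0.25],[0,0,0.333],[0,0,0.417],[0,0,0.5],[0,0,0.583],[0,0,0.667],[0,0,0.667]],"jaw":[10,10,10,10,10,10,10,10,10]}' 15
python3 arc.py 4 8
```

```text
time: 29.4
ee_pos: [0.5545, 0.1386, 0.0772]
eef_rot: [0.36, 0.933, -0.001, 0.005]
ft_force: [1.4, -0.4, 0.5]
width: 0.0179
0.0652 126.7 0.58
4.0 [-0.036, -0.028] 0.067
8.0 [-0.069, -0.059] 0.133
12.0 [-0.1, -0.092] 0.2
16.0 [-0.129, -0.128] 0.267
20.0 [-0.155, -0.165] 0.333
24.0 [-0.179, -0.204] 0.4
28.0 [-0.2, -0.244] 0.467
32.0 [-0.218, -0.286] 0.533
```

```bash
python3 -m inch '{"translation":[[-0.036,-0.028,0],[-0.069,-0.059,0],[-0.1,-0.092,0],[-0.129,-0.128,0],[-0.129,-0.128,0]],"rot":[[0,0,0.067],[0,0,0.133],[0,0,0.2],[0,0,0.267],[0,0,0.267]],"jaw":[10,10,10,10,10]}' 15
python3 arc.py 3 6
```

```text
time: 29.9
ee_pos: [0.5417, 0.1255, 0.0773]
eef_rot: [0.228, 0.974, -0.0, 0.004]
ft_force: [1.5, -0.7, -1.4]
width: 0.0174
0.065 142.9 0.86
3.0 [-0.02, -0.028] 0.05
6.0 [-0.038, -0.056] 0.1
9.0 [-0.055, -0.086] 0.15
12.0 [-0.07, -0.116] 0.2
15.0 [-0.084, -0.147] 0.25
18.0 [-0.096, -0.179] 0.3
```

```bash
python3 -m inch '{"translation":[[-0.02,-0.028,0],[-0.038,-0.056,0],[-0.055,-0.086,0],[-0.055,-0.086,0]],"rot":[[0,0,0.05],[0,0,0.1],[0,0,0.15],[0,0,0.15]],"jaw":[10,10,10,10]}' 15
cat >> arc.py <<'E'
u=P/np.hypot(*P); F=s["ft_force"][:2]; print("radial",(F@u).round(2),"resist",(-(F@np.array([-u[1],u[0]]))).round(2),"Mz",s["torque"][2].round(3))
E
python3 arc.py 3 4
```

```text
time: 30.3
ee_pos: [0.5364, 0.117, 0.0773]
eef_rot: [0.152, 0.988, 0.0, 0.004]
ft_force: [2.6, 0.2, -3.4]
width: 0.0176
0.0648 151.7 1.02
3.0 [-0.015, -0.03] 0.05
6.0 [-0.029, -0.061] 0.1
9.0 [-0.041, -0.093] 0.15
12.0 [-0.051, -0.125] 0.2
radial -2.19 resist 1.4 Mz 0.166
```

```bash
python3 -m inch '{"translation":[[-0.015,-0.03,0],[-0.029,-0.061,0],[-0.029,-0.061,0]],"rot":[[0,0,0.05],[0,0,0.1],[0,0,0.1]],"jaw":[10,10,10]}' 15
python3 arc.py 3 4
```

```text
time: 30.6
ee_pos: [0.5337, 0.111, 0.0773]
eef_rot: [0.102, 0.995, 0.001, 0.004]
ft_force: [2.9, 0.8, -2.6]
width: 0.0174
0.0647 157.6 1.13
3.0 [-0.012, -0.032] 0.05
6.0 [-0.023, -0.064] 0.1
9.0 [-0.031, -0.097] 0.15
12.0 [-0.038, -0.13] 0.2
radial -2.35 resist 1.83 Mz 0.222
```

```bash
python3 -m inch '{"translation":[[-0.012,-0.032,0],[-0.02,-0.064,0],[-0.02,-0.064,0]],"rot":[[0,0,0.05],[0,0,0.1],[0,0,0.1]],"jaw":[10,10,10]}' 15
python3 arc.py 3 4
```

```text
time: 30.9
ee_pos: [0.5319, 0.1062, 0.0773]
eef_rot: [0.051, 0.999, 0.002, 0.005]
ft_force: [4.1, 5.3, -5.5]
width: 0.0172
0.0647 162.1 1.24
3.0 [-0.01, -0.033] 0.05
6.0 [-0.017, -0.065] 0.1
9.0 [-0.024, -0.099] 0.15
12.0 [-0.028, -0.132] 0.2
radial -2.25 resist 6.3 Mz -0.047
```

```bash
python3 -m inch '{"translation":[[-0.008,-0.025,0],[-0.008,-0.03,0],[-0.008,-0.03,0]],"rot":[[0,0,0.02],[0,0,0.03],[0,0,0.03]],"jaw":[10,10,10]}' 15
python3 arc.py 3 1
```

```text
time: 31.2
ee_pos: [0.5316, 0.1053, 0.0774]
eef_rot: [0.037, 0.999, 0.003, 0.005]
ft_force: [5.3, 7.5, -7.5]
width: 0.0174
0.0648 162.9 1.27
3.0 [-0.009, -0.033] 0.05
radial -2.82 resist 8.72 Mz -0.179
```

```bash
python3 -m inch '{"translation":[[0,0,0],[0,0,0]],"rot":[[0,0,0],[0,0,0]],"jaw":[10,10]}' 15
python3 arc.py 3 1
```

```text
time: 31.4
ee_pos: [0.5318, 0.1058, 0.0773]
eef_rot: [0.039, 0.999, 0.003, 0.005]
ft_force: [3.3, 2.3, -4.3]
width: 0.0177
0.0647 162.5 1.26
3.0 [-0.009, -0.033] 0.05
radial -2.46 resist 3.18 Mz -0.195
```

```bash
python3 -m inch '{"translation":[[0,0,0],[0,0,0],[0,0,0]],"rot":[[0,0,0],[0,0,0],[0,0,0]],"jaw":[35,35,35]}' 15
python3 arc.py 3 1
```

```text
time: 31.7
ee_pos: [0.5316, 0.1055, 0.0774]
eef_rot: [0.039, 0.999, 0.003, 0.005]
ft_force: [-0.0, 0.1, 0.2]
width: 0.0318
0.0648 162.8 1.26
3.0 [-0.009, -0.033] 0.05
radial 0.06 resist 0.05 Mz 0.019
```

```bash
python3 -m inch '{"translation":[[-0.009,-0.03,0],[-0.017,-0.055,0],[-0.02,-0.065,0],[-0.02,-0.065,0]],"rot":[[0,0,0],[0,0,0],[0,0,0],[0,0,0]],"jaw":[32,32,32,32]}' 15
python3 arc.py 3 1
```

```text
time: 32.1
ee_pos: [0.5296, 0.0991, 0.0774]
eef_rot: [0.039, 0.999, 0.003, 0.005]
ft_force: [0.8, 1.2, -0.9]
width: 0.0319
0.0652 168.7 1.27
3.0 [-0.006, -0.034] 0.05
radial -0.51 resist 1.34 Mz -0.02
```

Contact is beginning. I'll press in small steps.

```bash
python3 -m inch '{"translation":[[-0.003,-0.01,0],[-0.003,-0.01,0]],"rot":[[0,0,0],[0,0,0]],"jaw":[32,32]}' 15
python3 arc.py 3 0
```

```text
time: 32.3
ee_pos: [0.5295, 0.0988, 0.0775]
eef_rot: [0.039, 0.999, 0.004, 0.005]
ft_force: [1.2, 3.7, -3.1]
width: 0.0323
0.0652 168.9 1.27
radial -0.44 resist 3.82 Mz -0.014
```

```bash
python3 -m inch '{"translation":[[-0.003,-0.014,0],[-0.003,-0.014,0]],"rot":[[0,0,0],[0,0,0]],"jaw":[32,32]}' 15
python3 arc.py 3 0
```

```text
time: 32.5
ee_pos: [0.5294, 0.0986, 0.0775]
eef_rot: [0.039, 0.999, 0.004, 0.005]
ft_force: [3.2, 6.2, -3.8]
width: 0.0321
0.0652 169.1 1.28
radial -1.97 resist 6.73 Mz -0.022
```

```bash
python3 -m inch '{"translation":[[0.02,0.065,0],[0.02,0.065,0],[0.02,0.065,0.1],[0.02,0.065,0.5],[0.02,0.065,0.9],[-0.1,0.065,1],[-0.2,0.065,1],[-0.2,0.065,1]],"rot":[[0,0,0],[0,0,0],[0,0,0],[0,0,0],[0,0,0],[0,0,0],[0,0,0],[0,0,0]],"jaw":[35,35,45,45,45,45,45,45]}' 15
python3 - <<'E'
from h import *
s=r.read_state(); im=eyes.camera("top"); C=cam("top")
print(s["ee_pos"],s["ft_force"])
o=ortho(im,C,.058,.39,.68,-.2,.22,1800); cv2.imwrite("pics/t2.png",o)
im=eyes.camera("wrist"); cv2.imwrite("pics/w7.png",im)
E
```

```text
time: 33.3
ee_pos: [0.5082, 0.1048, 0.1773]
eef_rot: [0.039, 0.999, 0.004, 0.005]
ft_force: [-0.9, 0.3, 0.1]
width: 0.0449
[0.50817371 0.10483662 0.17725446] [-0.91540039  0.27652139  0.11751594]
```

View pics/w7.png

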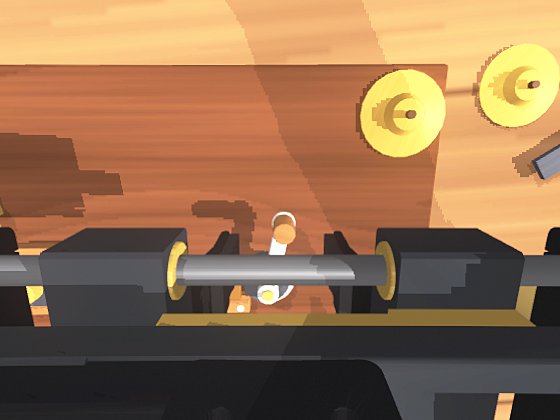

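```bash
python3 -m inch '{"translation":[[0.4,-0.2,0.2],[0.8,-0.4,0.4],[1,-0.5,0.4],[1,-0.5,0.4]],"rot":[[0,0,0],[0,0,0],[0,0,0],[0,0,0]],"jaw":[45,45,45,45]}' 15
python3 - <<'E'
from h import *
s=r.read_state(); im=eyes.camera("wrist"); C=cam("wrist",s)
print(s["ee_pos"],(-C[2].T@C[3]).round(3))
o=ortho(im,C,.058,.50,.64,-.12,.14,3000); cv2.imwrite("pics/w8.png",o); print(o.shape)
E
```

```text
time: 33.8
ee_pos: [0.6108, 0.0521, 0.2151]
eef_rot: [0.04, 0.999, 0.003, 0.004]
ft_force: [-0.0, 0.3, 0.0]
width: 0.0446
[0.61075852 0.05209359 0.21511513] [0.542 0.056 0.365]
(421, 780, 3)
```

View pics/w8.png

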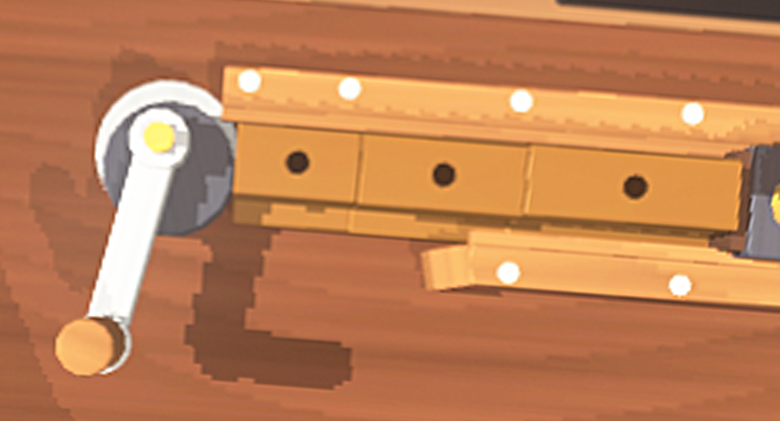

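The holes are at (297,162), (444,174) and (635,187), so the spacings are 49.2 and 63.8 mm, meaning no gaps. The cam lies on the short stub with the lever at about 1.9 rad. The robot touches nothing, so I'll hand in.

```bash
python3 -c "
from h import *
print(r.close_job())"
```

```text
the job is handed in; nothing more can be done
None
```

I slid the three stubs through the bay one at a time, long, then middle, then short, and swung the cam lever until it bit. The job was handed in at about 34 s; no verdict was reported.

- **Sliding:** Each stub met its neighbour or the stop where I expected it, with pushes of about 6–8 N. While sliding they were held nearly weight-free and may have floated a fraction of a millimetre, far below the 12 mm limit.
- **Row:** In the last picture the hole spacings are 49.2 mm (short–middle) and 63.8 mm (middle–long), against a nominal 49 and 64, so there are no visible gaps. The row is straight and the cam lies on the short stub.
- **Lever:** It bit while turning, at about 6.5 N at the knob. A second push with the jaws open, up to 6.7 N, moved it only about 0.5 mm. It stands at about 1.9 rad.
- **Cam force:** From the lever angle I estimate about 25 N on the short stub, but I could not measure it directly.
- **One reading that disagreed:** The last gripped push read 8.7 N at the tool, or about 10.6 N at the knob with the grip's twist counted in. That is above the 6–9 N aim, and I stopped there and eased off. By my rough estimate the cam may have reached about 50 N at that moment, near the 60 N limit. The cam force I infer from the lever angle is much lower.
- **Bystanders:** I moved nothing else on purpose, but did not re-measure the bystanders.

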